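# Shift the slurry pump into third gear and start it

### The arm

A 6-joint arm with a two-finger parallel gripper is mounted at the origin on the work surface. World frame = base frame: x ahead of the robot, y to its left, z up, the work surface at z = 0. Lengths are in m, angles in degrees, forces in N, time in s.
With the tool pointing down it reaches from about 0.4 to 0.825 m from the base axis. Payload 7 kg.
Tool frame: the origin (TCP) lies midway between the tips of the shut fingers; the grasp point (between the pads) lies 19 mm behind it; z points along the fingers, y is the line along which they close (so a half turn about z gives the same grasp; the last joint's range is limited). The gripper opens to 88 mm and grips with 3 to 60 N. Pads are 19 mm wide; open, the fingers measure 130 mm over their backs; the gripper's body (78 mm by 193 mm) begins 47 mm behind the grasp point.
Start: joints at [16.507, 20.546, 0.682, 0, -70.136, -16.507], TCP at [0.675, -0, 0.227] pointing down, gripper open.
Joint ranges: [-176.03, 176.03], [-82.01, 121.73], [-58.28, 71.71], [-173.87, 95.51], [-174.79, -0.11], [-173.66, 173.66]. Speed limits (degrees/s): [136.94, 136.94, 172.46, 180, 180, 180].

### API

Orientations are given as [roll, pitch, yaw] about the fixed x, y, z axes, in that order (R = Rz(yaw) Ry(pitch) Rx(roll)).
In Python, from plant import r, eyes, workorder gives the robot as it stands.
- The arm moves only by the tool step_arm, never from a script. Its argument "plan" is a list of rows, each a list of 5 numbers: the shift along the tool's x, y, z each as a share of 25 cm, from -1 to 1, then the turn about the tool's z as a share of 60 degrees, from -1 to 1, then the finger opening in mm, from 0 to 87.6. In form: [[x, y, z, turn, jaw], ...]. A call has 1 to 12 rows; each row is the pose to reach, as a shift and turn from the pose commanded when the call began, along the tool's axes at that moment; what a row does not reach only later rows make up. A row lasts 1/12 s, in which the tool goes at most 41.7 mm and 7.16 degrees, less where a joint would pass 70% of its speed; a pose out of reach is approached as far as the arm can. A call with a number of a shift or a turn outside -1 to 1 is refused whole. A call with a gripper value outside its range is refused whole. The fingers move at their own pace and stop on an object; "newtons" is the grip in N (left out, the last holds). Time passes only in rows, so rows that repeat a pose let the fingers close. It gives the time, the measured TCP pose, the force, the opening and the grip force at its end, in the units of the state.
- r.get_state(): the state, without advancing time (a new reading comes with each control period).
- eyes.capture(name): name is "scene" or "side" or "wrist"; returns the picture (480x640x3 uint8, red, green, blue); there is no depth.
- eyes.camera_model(name): a dict with "fov_y" (degrees; the focal length in pixels is half the picture's height over the tangent of half this angle, whatever the lens; pixels are square), "cx", "cy" (the principal point, pixels), "world_to_cam" (4x4, takes a point from world to camera coordinates); the wrist camera has in their place "hand_eye" (4x4, takes a point from camera to tool coordinates, whose origin is the TCP and whose axes are the flange's). Camera axes: x right, y up, looking along -z (the intrinsics and any distortion apply to the point x, -y, -z); pixel columns grow to the right and rows downward; lengths in m; the calibration is good to about 2 mm. A picture is of the moment at which its call begins: read the wrist's pose just before it. camera_model takes no time and is no camera call.
- workorder.close_job(): hands the job in; it is judged then, once.
The state is a dict: "time_s": time; "joints": joint angles; "qd": joint speeds; "joint_torque": joint torques, N m; "tcp_pos": TCP position; "eef_rot": TCP orientation; "contact_force": force on the tool from outside, world axes, zero at the start; "moment": the same for the moment, N m; "gripper_width": finger opening in m; "gripper_force": force on a finger pad.
Only numpy, scipy, OpenCV 4.12 (cv2) and the standard library are available. Lean on these libraries where they do the work, as an engineer would, in place of code of your own. Each camera call takes 0.05 s, during which the arm holds its last target. There are 200 camera calls.

### The job

Put the slurry pump into third gear: push its black gear lever with your fingertips to the neutral crossway of the H-shaped gate, across to the robot's right, then forward, away from the robot, fully home into the slot marked with three red dots. Then press the green start button. Only push the lever, never take it between the fingers; leave the red stop button alone and the bottle, beaker and wrench where they stand.

Things in the scene. Friction and masses are not known exactly. Their poses are not given: they have to be found in the camera images.
- pump: Fixed pump set: steel pump head in front (towards the robot), blue gearbox in the middle, grey motor behind, on a white base plate. Origin on the bench top, straight below the gear lever's pivot; x forward (pump head to motor, away from the robot), y left, z up. Reaches x -170 to +240 mm, y -85 to +85 mm; only the lever rises above 108 mm.
- gate (a point): Centre of the H-shaped opening in the 88 x 90 mm aluminium gate plate on the gearbox, at the plate's top, 106 mm above the bench; axes as the pump's. Two slots along x at y = +14 mm (left) and -14 mm (right), 13 mm wide, x -24.5 to +24.5 mm, joined at x = 0 by the neutral crossway, 13 mm wide, corners rounded to 5 mm.
- third_slot (a point): Far (+x) end of the right-hand slot on the plate's top: third gear. Dots on the plate tell the gears: 1 far left, 2 near left, 3 (red) far right, 4 near right, seen from the robot.
- lever_knob (a point): Centre of the black ball knob, 35 mm in diameter, of the gear lever, 140 mm from the pivot, which lies 35 mm above the bench on the pump's z axis. Site z runs up along the lever, a rod of 8 mm diameter that crosses the gate plate halfway up. At the start the lever stands anywhere along the left slot: in first, in second or part-way.
- gear_fore (a joint): Fore-and-aft lean of the lever, rad: 0 upright (neutral), +0.28 fully forward (+x of the pump), -0.28 fully back. The knob is 140 mm x sin(value) ahead of the pivot. Friction holds it where it is left; about 3 N at the knob moves it. It goes across only within about 0.04 of 0 (about 0.07 where the rounded corners lead it in).
- gear_across (a joint): Sideways lean of the lever, rad: +0.2 hard over left (+y of the pump, first-second slot), -0.2 hard over right (third-fourth slot). The knob is 140 mm x sin(value) x cos(gear_fore) left of the pivot. Stays where it is left; about 2 to 3 N at the knob moves it. Play in a slot about 0.035 rad.
- start_top (a point): Centre of the top of the green start button (28 mm diameter), which faces up; it stands on the yellow start/stop station, a fixed box 75 x 130 mm and 62 mm high.
- start (a joint): Travel of the green start button in m: 0 released, 0.006 fully down (5 N); springs back.
- stop_top (a point): Centre of the top of the red stop button (28 mm diameter), 64 mm from the green one on the same station.
- stop (a joint): Travel of the red stop button in m: 0 released, 0.006 fully down. Not to be pressed.
- bottle: Amber bottle with blue cap, 70 mm diameter, 130 mm high, loose on the bench. Origin at the centre of its underside. Bystander.
- beaker: Empty glass beaker, 72 mm diameter, 95 mm high, loose on the bench. Origin at the centre of its underside. Bystander.
- wrench: Steel wrench, 170 mm long, lying loose on the bench along its own x. Bystander.
Things that resemble listed ones, but are neither listed nor needed, are in the scene too. What is meant by the part that bears start_top is not pink or purple, and is the larger of those in its own colour.

How it is judged (in metres and radians):
On the way, in this order (a step that is already met when the one before it is completed fails the run):
1. the lever is fully home in third (value of joint gear_fore above 0.25 rad and value of joint gear_across below -0.13 rad), for 0.2 s.
2. the green start button is pressed down, the lever being in third (all of step 1 and value of joint start above 0.004 m), for 0.1 s.
At the end, for the whole second after the job is handed in: The lever rests in third: gear_fore above 0.25 rad and gear_across below -0.13 rad; both buttons released (under 2 mm); bottle, beaker and wrench within 30 mm of where they stood and upright (or lying) as they were (all of step 1 and value of joint each of start, stop below 0.002 m and velocity of joint gear_fore between -0.05 and 0.05 rad/s and distance of each of bottle, beaker, wrench from where it was at the start of the episode below 0.03 m and angle between each of bottle, beaker, wrench's own z axis and vertical below 0.2 rad); the robot touches nothing.
It fails at once if the start button is pressed (over 3 mm) while the lever is not in third (value of joint start above 0.003 m and not (value of joint gear_fore above 0.25 rad and value of joint gear_across below -0.13 rad)).
It fails at once if the red stop button is pressed (over 3 mm) (value of joint stop above 0.003 m).
It fails at once if the lever is taken between the fingers (grasp point within 12 mm of the lever's axis, from 70 mm below to 30 mm above the knob's centre) (x of the grasp point in the frame of lever_knob between -0.012 and 0.012 m and y of the grasp point in the frame of lever_knob between -0.012 and 0.012 m and z of the grasp point in the frame of lever_knob between -0.07 and 0.03 m).
It fails at once if the bottle, beaker or wrench is moved over 30 mm, lifted or knocked over (not (distance of each of bottle, beaker, wrench from where it was at the start of the episode below 0.03 m and angle between each of bottle, beaker, wrench's own z axis and vertical below 0.2 rad)).
It also fails if it takes over 72 s, if anything falls off the work surface, if the arm or the gripper's body presses on something with over 40 N, if the wrist force passes 120 N, or if a joint passes its speed limit or range.

## Working session

There is one attempt and no reset: what is moved stays moved. The work goes in short steps, Python scripts to look and compute and a tool call to move; the robot and the scene stay as the last step left them, time stands still between calls to the robot, and variables do not carry over. Pictures are saved under pics/ and viewed, at most 10 in all, crops included, and the job is handed in when it is done.

Besides the shell and the picture viewer there is one more tool, called after "Emit:" by a JSON object that holds its "op" and its "data". step_arm: Moves the arm, as the interface text tells. Its arguments: {"type":"object","properties":{"plan":{"type":"array"},"newtons":{"type":"number"}},"required":["plan"]}

```bash
mkdir -p pics; python3 - <<'E'
from plant import r, eyes, workorder
import cv2,numpy as np
s=r.get_state();print(s['tcp_pos'],s['eef_rot'],s['time_s'],s['gripper_width'])
for n in("scene","side","wrist"):
    im=eyes.capture(n);cv2.imwrite(f"pics/{n}0.png",im[:,:,::-1]);m=eyes.camera_model(n);print(n,{k:(np.round(v,4).tolist() if not isinstance(v,str) else v) for k,v in m.items()})
E
```

```text
[ 6.74521848e-01 -2.50058401e-05  2.25614304e-01] [ 1.79906290e+02 -7.98109269e-03 -9.00057574e+01] 0.0 0.08778091410416447
scene {'fov_y': 55.8705, 'cx': 325.5388, 'cy': 236.0408, 'world_to_cam': [[-0.7033, 0.7108, -0.0091, 0.4233], [-0.3953, -0.3805, 0.836, 0.0333], [0.5908, 0.5916, 0.5486, -1.321], [0.0, 0.0, 0.0, 1.0]]}
side {'fov_y': 48.7239, 'cx': 324.5667, 'cy': 235.7121, 'world_to_cam': [[-0.9728, -0.2309, -0.0174, 0.4552], [0.1215, -0.5728, 0.8106, -0.2119], [-0.1971, 0.7865, 0.5853, -1.136], [0.0, 0.0, 0.0, 1.0]]}
wrist {'fov_y': 64.1791, 'cx': 317.996, 'cy': 236.2977, 'hand_eye': [[0.0009, 0.9591, 0.283, 0.0755], [1.0, -0.0007, -0.0007, -0.0001], [-0.0005, 0.283, -0.9591, -0.1579], [0.0, 0.0, 0.0, 1.0]]}
```

View pics/scene0.png

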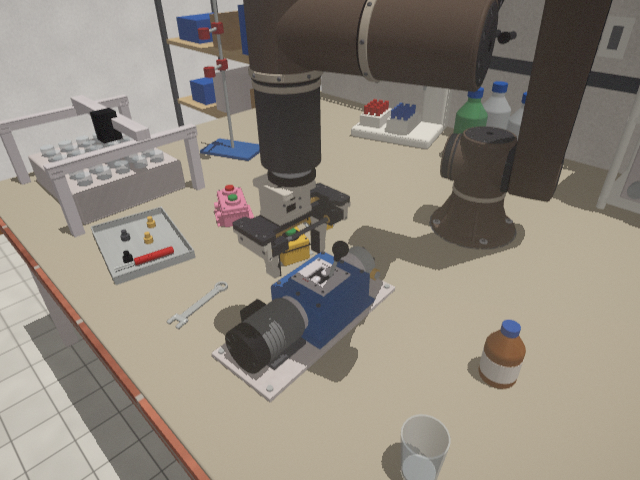

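View pics/side0.png

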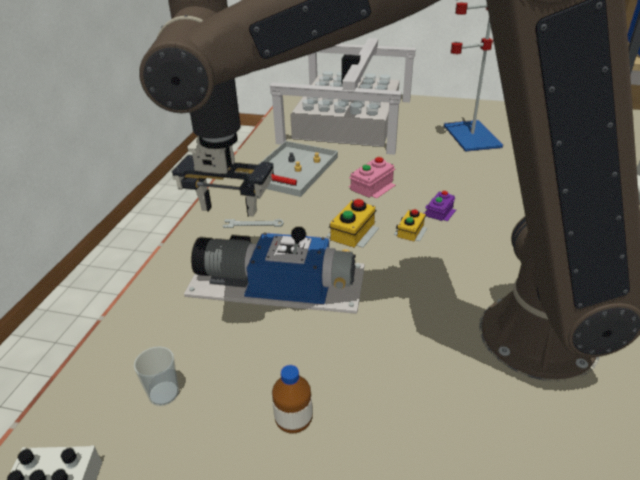

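Side view: the stations are the large yellow one (352,222), a small yellow one (410,224), a purple one (440,205) and a pink one (372,176). The one meant is the large yellow one, since it is neither pink nor purple and is the larger of the two yellows. Its green button is at about (348,216) and its red one at (358,205). I'll confirm that in an enlarged crop.

```bash
python3 - <<'E'
import cv2
a=cv2.imread('pics/side0.png')[190:315,180:380];cv2.imwrite('pics/sc.png',cv2.resize(a,None,fx=4,fy=4,interpolation=cv2.INTER_CUBIC))
E
```

```text
(no output)
```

View pics/sc.png

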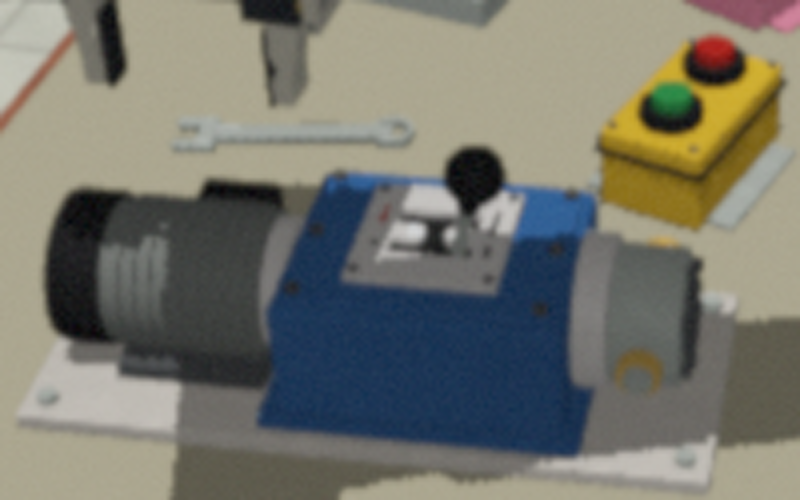

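View pics/wrist0.png

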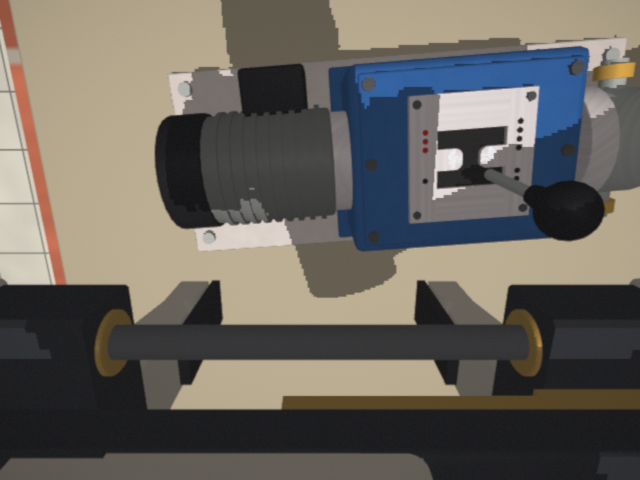

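The crop shows the large yellow station, with the green button top at about (348,214) and the red at (358.5,203). The wrist view shows the lever in the left slot, leaning back towards the robot (second gear), with the knob at (568,210). The red dots are at far right, (425,140).

```bash
cat > h.py <<'E'
from plant import r, eyes, workorder
import cv2,numpy as np
from scipy.spatial.transform import Rotation as Ro
def ray(n,uv,st=None):
    m=eyes.camera_model(n);f=240/np.tan(np.radians(m['fov_y']/2))
    d=np.array([(uv[0]-m['cx'])/f,-(uv[1]-m['cy'])/f,-1])
    if n=='wrist':
        st=st or r.get_state();T=np.eye(4);T[:3,:3]=Ro.from_euler('xyz',st['eef_rot'],degrees=True).as_matrix();T[:3,3]=st['tcp_pos'];C=T@np.array(m['hand_eye'])
    else: C=np.linalg.inv(m['world_to_cam'])
    return C[:3,3],C[:3,:3]@d
def atz(n,uv,z,st=None):
    o,d=ray(n,uv,st);return np.round(o+d*(z-o[2])/d[2],4)
def tri(*rs):
    A=0;b=0
    for o,d in rs:
        d=d/np.linalg.norm(d);P=np.eye(3)-np.outer(d,d);A=A+P;b=b+P@o
    p=np.linalg.solve(A,b);return np.round(p,4),[round(float(np.linalg.norm(np.cross(p-o,d/np.linalg.norm(d)))),4) for o,d in rs]
E
python3 - <<'E'
from h import *
c=np.array([atz('wrist',p,.106) for p in[(417,104),(531,96),(523,208),(417,215)]]);print(c,c.mean(0))
for i in range(4):print(np.linalg.norm(c[i]-c[i-1]))
s=lambda x,y:(180+x/4,190+y/4)
print('side gate',atz('side',s(433,235),.106), [atz('side',s(*p),.106) for p in[(384,187),(352,268),(487,280),(513,200)]])
print('knob',tri(ray('side',s(475,177)),ray('wrist',(568,210)),ray('scene',(341,249))))
print('green',atz('side',s(672,97),.08),'red',atz('side',s(714,50),.08))
print('stn corners top', [atz('side',s(*p),.062) for p in[(600,140),(702,172),(782,72),(690,38)]])
print('green scene',tri(ray('side',s(672,97)),ray('scene',(291,233))))
print('wrench',[atz('side',s(*p),.0) for p in[(190,135),(400,132)]])
print('bottle',atz('side',(292,415),0),'beaker',atz('side',(163,393),0))
E
```

```text
[[ 0.6065 -0.0883  0.106 ]
 [ 0.5289 -0.0936  0.106 ]
 [ 0.5225 -0.0155  0.106 ]
 [ 0.6007 -0.0101  0.106 ]] [ 0.56465  -0.051875  0.106   ]
0.07841479452246242
0.07778078168802369
0.07836178915772662
0.07838622327934933
side gate [ 0.5635 -0.0479  0.106 ] [array([ 0.6056, -0.0871,  0.106 ]), array([ 0.5996, -0.0086,  0.106 ]), array([ 0.522 , -0.0142,  0.106 ]), array([ 0.5271, -0.0905,  0.106 ])]
knob (array([ 0.5291, -0.0266,  0.1666]), [0.0007, 0.0008, 0.0011])
green [ 0.4645 -0.2559  0.08  ] red [ 0.448  -0.3178  0.08  ]
stn corners top [array([ 0.5054, -0.2235,  0.062 ]), array([ 0.4342, -0.2021,  0.062 ]), array([ 0.4027, -0.3279,  0.062 ]), array([ 0.4719, -0.3579,  0.062 ])]
green scene (array([ 0.4657, -0.2593,  0.0746]), [0.0026, 0.0026])
wrench [array([ 0.8109, -0.2569,  0.    ]), array([ 0.6664, -0.2912,  0.    ])]
bottle [0.457 0.308 0.   ] beaker [ 0.7157  0.3151 -0.    ]
```

Emit:
{"op": "step_arm", "data": {"plan": [[0.0,0.14,0,-0.065,0],[0.03,0.28,0,-0.065,0],[0.06,0.42,0,-0.065,0],[0.09,0.56,0,-0.065,0],[0.12,0.7,0,-0.065,0],[0.122,0.828,0,-0.065,0],[0.122,0.828,0,-0.065,0],[0.122,0.828,0.1,-0.065,0],[0.122,0.828,0.2,-0.065,0],[0.122,0.828,0.28,-0.065,0],[0.122,0.828,0.28,-0.065,0],[0.122,0.828,0.28,-0.065,0]]}}

```text
time_s: 1.15
tcp_pos: [0.4675, -0.0308, 0.1562]
eef_rot: [179.9, -0.1, -86.1]
contact_force: [0.7, -0.1, 0.8]
gripper_width: 0.0133
gripper_force: 0.0
```

```bash
cat >> h.py <<'E'
C=np.array([.564,-.051]);a=np.radians(3.9);RR=np.array([[np.cos(a),-np.sin(a)],[np.sin(a),np.cos(a)]])
def pump(p): return np.round(RR.T@(np.array(p[:2])-C)*1000,1)
E
python3 - <<'E'
from h import *
s=r.get_state();print(pump(s['tcp_pos']),s)
im=eyes.capture('wrist');cv2.imwrite('pics/w1.png',im[:,:,::-1])
E
```

```text
[-94.9  26.7] {'time_s': 1.15, 'joints': array([ 2.04116876e+01,  4.51626921e+00, -3.02400688e+01,  1.61794617e-02,
       -5.53765282e+01, -1.65116926e+01]), 'qd': array([ 0.05100985, -1.37515596,  2.28771222,  0.69704619, -0.70252628,
       -0.05956087]), 'joint_torque': array([-5.13182546e-02, -3.07168686e+01,  2.40191031e+01,  5.67070842e+00,
        2.19569653e-01, -2.78602631e-03]), 'tcp_pos': array([ 0.46749841, -0.03077385,  0.15624393]), 'eef_rot': array([ 1.79876390e+02, -5.05069284e-02, -8.60907423e+01]), 'contact_force': array([ 0.73070082, -0.05873242,  0.82369472]), 'moment': array([-0.03529978, -0.06128046,  0.00522768]), 'gripper_force': 0.0, 'gripper_width': 0.01326374398800464}
```

View pics/w1.png

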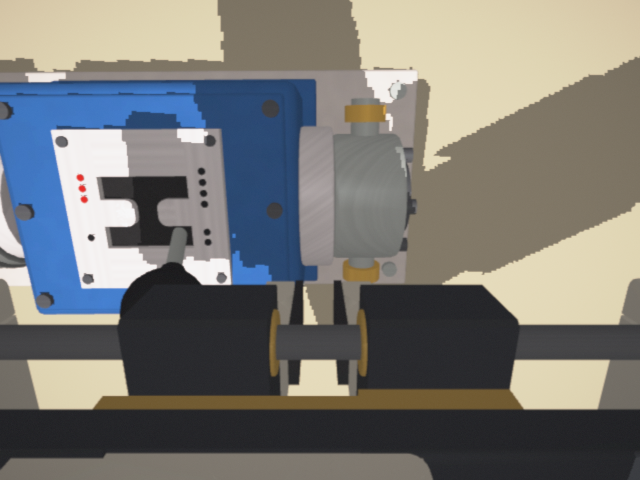

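The wrist view shows the rod in the near end of the left slot at (178,240), so the lever is in second. The fingers stand behind the knob and are almost shut. I'll push forward.

Emit:
{"op": "step_arm", "data": {"plan": [[0,0,0,0,0],[0,-0.02,0,0,0],[0,-0.04,0,0,0],[0,-0.06,0,0,0],[0,-0.075,0,0,0],[0,-0.09,0,0,0],[0,-0.105,0,0,0],[0,-0.12,0,0,0],[0,-0.135,0,0,0],[0,-0.148,0,0,0],[0,-0.148,0,0,0],[0,-0.148,0,0,0]]}}

```text
time_s: 2.2
tcp_pos: [0.5046, -0.0281, 0.1563]
eef_rot: [180.0, -0.0, -86.1]
contact_force: [-3.6, 0.2, 0.6]
gripper_width: 0.0001
gripper_force: 1.3
```

```bash
python3 - <<'E'
from h import *
s=r.get_state();print(pump(s['tcp_pos']),s['tcp_pos'],s['contact_force'],s['gripper_width'])
c=[]
ims=[eyes.capture(n) for n in('side','scene')]
a=cv2.resize(ims[0][190:290,220:320],None,fx=4,fy=4,interpolation=3);b=cv2.resize(ims[1][220:320,290:390],None,fx=4,fy=4,interpolation=3)
cv2.imwrite('pics/c2.png',np.hstack([a,b])[:,:,::-1])
E
```

```text
[-57.7  26.9] [ 0.50459606 -0.02812916  0.15629488] [-3.55658848  0.21197464  0.568149  ] 8.300615794206844e-05
```

View pics/c2.png

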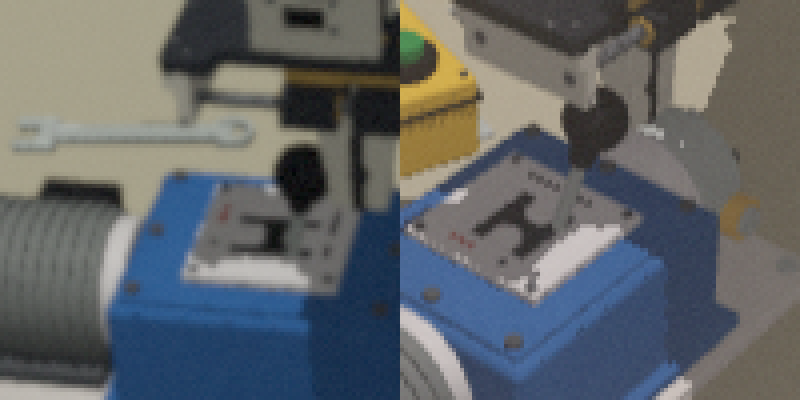

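Contact is made (3.6 N) and the knob touches the fingers. It is at side pixel (295,234.5) and scene pixel (339,249.5).

```bash
python3 - <<'E'
from h import *
p,e=tri(ray('side',(295,234.5)),ray('scene',(339,249.5)));print(p,e,pump(p),'tcp ahead',pump(p)-pump(r.get_state()['tcp_pos']))
st=r.get_state()
E
```

```text
[ 0.5367 -0.0231  0.1693] [0.0012, 0.0012] [-25.3  29.7] tcp ahead [32.4  2.8]
```

Emit:
{"op": "step_arm", "data": {"plan": [[0,-0.015,0,0,0],[0,-0.03,0,0,0],[0,-0.045,0,0,0],[0,-0.06,0,0,0],[0,-0.075,0,0,0],[0,-0.09,0,0,0],[0,-0.1,0,0,0],[0,-0.103,0,0,0],[0,-0.103,0,0,0]]}}

```text
time_s: 3.05
tcp_pos: [0.5309, -0.0262, 0.1565]
eef_rot: [-180.0, -0.0, -86.1]
contact_force: [-2.0, 0.8, 2.5]
gripper_width: 0.0003
gripper_force: 1.2
```

```bash
python3 - <<'E'
from h import *
s=r.get_state();print(pump(s['tcp_pos']),s['tcp_pos'],s['contact_force'],s['gripper_width'])
ims=[eyes.capture(n) for n in('side','scene')]
a=cv2.resize(ims[0][200:280,240:320],None,fx=5,fy=5,interpolation=3);b=cv2.resize(ims[1][220:300,290:370],None,fx=5,fy=5,interpolation=3)
cv2.imwrite('pics/c3.png',np.hstack([a,b])[:,:,::-1])
E
```

```text
[-31.3  27. ] [ 0.53094487 -0.02621739  0.15645612] [-2.02913953  0.77671501  2.52361551] 0.00034548369913793363
```

View pics/c3.png

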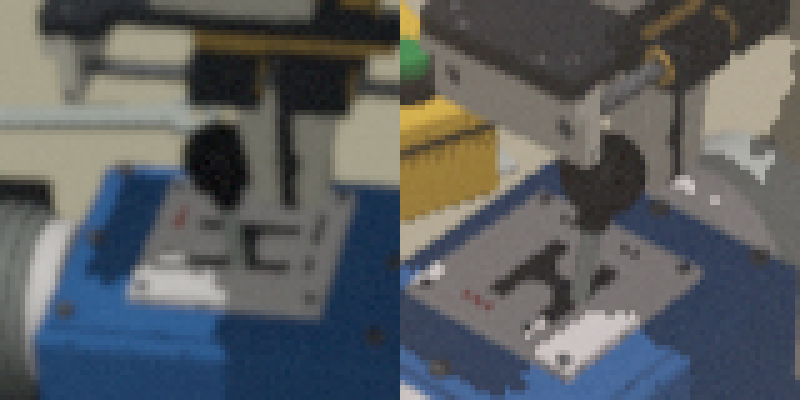

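```bash
python3 - <<'E'
from h import *
def proj(n,p):
    m=eyes.camera_model(n);f=240/np.tan(np.radians(m['fov_y']/2));q=np.array(m['world_to_cam'])@np.r_[p,1]
    return np.array([m['cx']-f*q[0]/q[2],m['cy']+f*q[1]/q[2]]),.0175*f/-q[2]
for f in(-.12,-.08,-.04,0,.04):
    o=[]
    d=np.array([np.sin(f),np.sin(.2)*np.cos(f),np.cos(.2)*np.cos(f)])
    for L in(.14,.071/d[2]):
        k=d*L;w=np.r_[RR@k[:2]+C,k[2]+.035]
        for n,o0 in(('side',(240,200)),('scene',(290,220))):
            p,rad=proj(n,w);o.append((np.round((p-o0)*5+np.array([400*(n=='scene'),0])),round(rad*5)))
    print(f,o)
p,e=tri(ray('side',(285,232)),ray('scene',(331,254)));print(p,e,pump(p))
E
```

```text
-0.12 [(array([257., 162.]), 40), (array([629., 154.]), 43), (array([254., 260.]), 38), (array([592., 277.]), 41)]
-0.08 [(array([245., 160.]), 40), (array([620., 159.]), 43), (array([248., 260.]), 38), (array([587., 280.]), 41)]
-0.04 [(array([232., 159.]), 40), (array([611., 164.]), 43), (array([242., 259.]), 38), (array([583., 283.]), 42)]
0 [(array([220., 157.]), 40), (array([602., 170.]), 44), (array([235., 258.]), 38), (array([578., 286.]), 42)]
0.04 [(array([207., 156.]), 40), (array([593., 177.]), 44), (array([229., 258.]), 38), (array([574., 290.]), 42)]
[ 0.5599 -0.0238  0.1708] [0.0001, 0.0001] [-2.2 27.4]
```

The knob is at fore ≈ 0 (side left edge 183, scene centre ≈ (602,175) in the crop), so it is in neutral. I'll go round to its left side.

Emit:
{"op": "step_arm", "data": {"plan": [[0,0.06,0,0,0],[0,0.12,0,0,0],[0,0.12,0,0,0],[-0.1,0.12,0,0,0],[-0.19,0.12,0,0,0],[-0.19,0.12,0,0,0],[-0.19,0.0,0,0,0],[-0.19,-0.125,0,0,0],[-0.19,-0.125,0,0,0],[-0.19,-0.125,0,0,0]]}}

```text
time_s: 3.98
tcp_pos: [0.5601, 0.0234, 0.1559]
eef_rot: [-180.0, -0.0, -86.1]
contact_force: [-0.6, -0.2, 0.3]
gripper_width: 0.0002
gripper_force: 0.0
```

Emit:
{"op": "step_arm", "data": {"plan": [[0.03,0,0,0,0],[0.06,0,0,0,0],[0.08,0,0,0,0],[0.095,0,0,0,0],[0.11,0,0,0,0],[0.125,0,0,0,0],[0.14,0,0,0,0],[0.155,0,0,0,0],[0.17,0,0,0,0],[0.185,0,0,0,0],[0.2,0,0,0,0],[0.2,0,0,0,0]]}}

```text
time_s: 4.98
tcp_pos: [0.5617, -0.0275, 0.1564]
eef_rot: [180.0, -0.0, -86.1]
contact_force: [0.5, -0.1, 0.5]
gripper_width: 0.0007
gripper_force: 0.3
```

```bash
cat >> h.py <<'E'
def proj(n,p):
    m=eyes.camera_model(n);f=240/np.tan(np.radians(m['fov_y']/2));q=np.array(m['world_to_cam'])@np.r_[p,1]
    return np.array([m['cx']-f*q[0]/q[2],m['cy']+f*q[1]/q[2]]),.0175*f/-q[2]
def knob(f,a):
    d=np.array([np.sin(f),np.sin(a)*np.cos(f),np.cos(a)*np.cos(f)])*.14
    return np.r_[RR@d[:2]+C,d[2]+.035]
def pair(name,f,a,k=6,w=66):
    o=[]
    for n in('side','scene'):
        im=eyes.capture(n);p,rad=proj(n,knob(f,a));x,y=(p-w//2).astype(int)
        c=cv2.resize(im[y:y+w,x:x+w],None,fx=k,fy=k,interpolation=3);o.append(np.ascontiguousarray(c));print(n,'origin',x,y,'pred',np.round((p-(x,y))*k),round(rad*k))
    cv2.imwrite(f'pics/{name}.png',np.hstack(o)[:,:,::-1])
E
python3 - <<'E'
from h import *
s=r.get_state();print(pump(s['tcp_pos']),s['contact_force'])
pair('c4',0,-.02)
E
```

```text
[-0.7 23.6] [ 0.51451089 -0.13397294  0.52452223]
side origin 253 189 pred [204. 202.] 47
scene origin 286 214 pred [198. 200.] 51
```

View pics/c4.png

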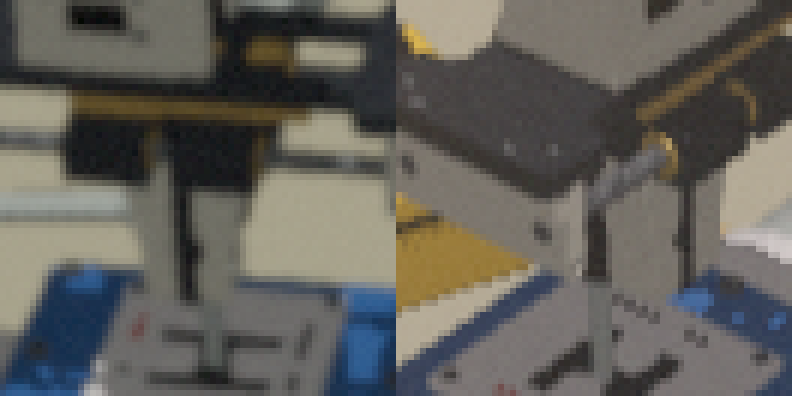

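The knob is hidden behind the fingers, and the rod stands in the middle of the crossway in both views. I'll keep pushing.

Emit:
{"op": "step_arm", "data": {"plan": [[0.015,0,0,0,0],[0.03,0,0,0,0],[0.045,0,0,0,0],[0.06,0,0,0,0],[0.07,0,0,0,0],[0.08,0,0,0,0],[0.09,0,0,0,0],[0.09,0,0,0,0]]}}

```text
time_s: 5.75
tcp_pos: [0.5633, -0.0497, 0.1564]
eef_rot: [180.0, -0.0, -86.1]
contact_force: [-0.3, -0.3, -0.6]
gripper_width: 0.0003
gripper_force: 0.2
```

Emit:
{"op": "step_arm", "data": {"plan": [[0.008,0,0,0,0],[0.016,0,0,0,0]]}}

```text
time_s: 5.92
tcp_pos: [0.5636, -0.0531, 0.1563]
eef_rot: [180.0, 0.0, -86.1]
contact_force: [-0.4, 4.3, -1.3]
gripper_width: 0.0004
gripper_force: 2.2
```

Emit:
{"op": "step_arm", "data": {"plan": [[0.006,0,0,0,0],[0.01,0,0,0,0]]}}

```text
time_s: 6.08
tcp_pos: [0.564, -0.0538, 0.1562]
eef_rot: [-180.0, 0.2, -86.1]
contact_force: [-2.0, 15.8, 2.0]
gripper_width: 0.0004
gripper_force: 7.6
```

Hard over right (15.8 N). Now I'll go round behind it.

Emit:
{"op": "step_arm", "data": {"plan": [[-0.05,0,0,0,0],[-0.17,0,0,0,0],[-0.17,0.0,0,0,0],[-0.17,0.14,0,0,0],[-0.17,0.24,0,0,0],[-0.17,0.24,0,0,0],[-0.04,0.24,0,0,0],[0.09,0.24,0,0,0],[0.09,0.24,0,0,0],[0.09,0.24,0,0,0]]}}

```text
time_s: 6.92
tcp_pos: [0.5055, -0.0833, 0.1567]
eef_rot: [180.0, -0.0, -86.2]
contact_force: [-0.4, 0.2, -1.1]
gripper_width: 0.0004
gripper_force: 0.0
```

```bash
python3 - <<'E'
from h import *
s=r.get_state();print(pump(s['tcp_pos']),s['contact_force'])
E
```

```text
[-60.6 -28.3] [-0.38844879  0.19476358 -1.08077838]
```

Emit:
{"op": "step_arm", "data": {"plan": [[0,-0.05,0,0,0],[0,-0.1,0,0,0],[0,-0.12,0,0,0],[0,-0.14,0,0,0],[0,-0.16,0,0,0],[0,-0.18,0,0,0],[0,-0.2,0,0,0],[0,-0.215,0,0,0],[0,-0.23,0,0,0],[0,-0.245,0,0,0],[0,-0.258,0,0,0],[0,-0.262,0,0,0]]}}

```text
time_s: 7.92
tcp_pos: [0.571, -0.0777, 0.1561]
eef_rot: [180.0, -0.0, -86.1]
contact_force: [-2.8, 0.1, -3.2]
gripper_width: 0.0008
gripper_force: 1.5
```

Emit:
{"op": "step_arm", "data": {"plan": [[0,-0.01,0,0,0],[0,-0.016,0,0,0],[0,-0.016,0,0,0]]}}

```text
time_s: 8.17
tcp_pos: [0.5743, -0.0776, 0.1562]
eef_rot: [179.9, -0.0, -86.1]
contact_force: [-4.9, -0.0, -0.5]
gripper_width: 0.0004
gripper_force: 2.5
```

Emit:
{"op": "step_arm", "data": {"plan": [[0,-0.006,0,0,0],[0,-0.012,0,0,0],[0,-0.012,0,0,0]]}}

```text
time_s: 8.42
tcp_pos: [0.576, -0.0774, 0.1559]
eef_rot: [179.8, 0.0, -86.1]
contact_force: [-8.9, 1.1, -0.5]
gripper_width: 0.0006
gripper_force: 4.4
```

Emit:
{"op": "step_arm", "data": {"plan": [[0,-0.006,0,0,0],[0,-0.012,0,0,0],[0,-0.012,0,0,0]]}}

```text
time_s: 8.67
tcp_pos: [0.5776, -0.0773, 0.1556]
eef_rot: [179.6, 0.0, -86.1]
contact_force: [-12.9, 1.0, 1.7]
gripper_width: 0.0002
gripper_force: 6.4
```

Force builds steadily at pump x ≈ 12 mm, which points to the end stop. I'll back off, rise and check by picture.

Emit:
{"op": "step_arm", "data": {"plan": [[0,-0.01,0,0,0],[0,-0.01,0,0,0],[0,0.08,0,0,0],[0,0.2,0,0,0],[0,0.35,0,0,0],[0,0.38,0,0,0],[0,0.38,-0.1,0,0],[0,0.38,-0.2,0,0],[0,0.38,-0.2,0,0],[0,0.38,-0.2,0,0]]}}

```text
time_s: 9.5
tcp_pos: [0.4885, -0.0832, 0.2092]
eef_rot: [-179.6, 0.0, -86.1]
contact_force: [0.7, 0.1, -0.6]
gripper_width: 0.0005
gripper_force: 0.0
```

```bash
python3 - <<'E'
from h import *
s=r.get_state();print(pump(s['tcp_pos']),s['tcp_pos'],s['contact_force'])
pair('c5',.28,-.2)
E
```

```text
[-77.5 -27. ] [ 0.48848855 -0.08317548  0.2091693 ] [ 0.71383874  0.07413308 -0.57682374]
side origin 240 185 pred [198. 200.] 46
scene origin 264 221 pred [201. 202.] 52
```

View pics/c5.png

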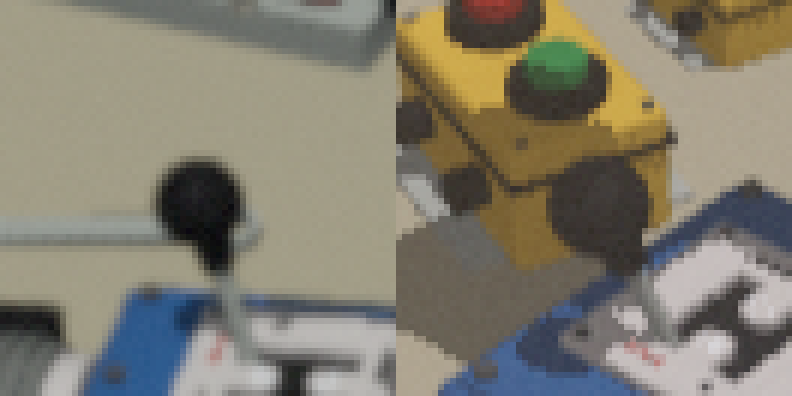

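The knob lies on the prediction for fully home third in both views: side (198,202) against (198,200), scene (600,205) against (597,202). The green top is at scene pixel (291,231). I'll go above the green button.

```bash
python3 - <<'E'
from h import *
print(tri(ray('side',(348,214.3)),ray('scene',(291,231.3))),atz('scene',(291,231.3),.075),atz('side',(348,214.3),.075))
E
```

```text
(array([ 0.4651, -0.2587,  0.0774]), [0.0004, 0.0004]) [ 0.4631 -0.2609  0.075 ] [ 0.4658 -0.263   0.075 ]
```

Emit:
{"op": "step_arm", "data": {"plan": [[0.12,0.03,0,0,0],[0.25,0.06,0,0,0],[0.38,0.09,0,0,0],[0.5,0.12,0,0,0],[0.6,0.14,0,0,0],[0.692,0.14,0,0,0],[0.692,0.14,0.1,0,0],[0.692,0.14,0.2,0,0],[0.692,0.14,0.3,0,0],[0.692,0.14,0.35,0,0],[0.692,0.14,0.35,0,0]]}}

```text
time_s: 10.52
tcp_pos: [0.4606, -0.258, 0.1151]
eef_rot: [179.6, 0.1, -86.2]
contact_force: [0.2, 0.4, -0.2]
gripper_width: 0.0003
gripper_force: 0.0
```

Emit:
{"op": "step_arm", "data": {"plan": [[0.002,-0.018,0.05,0,0],[0.002,-0.018,0.1,0,0],[0.002,-0.018,0.14,0,0],[0.002,-0.018,0.15,0,0],[0.002,-0.018,0.158,0,0],[0.002,-0.018,0.164,0,0],[0.002,-0.018,0.164,0,0]]}}

```text
time_s: 11.1
tcp_pos: [0.4676, -0.2586, 0.0786]
eef_rot: [-180.0, -0.0, -86.1]
contact_force: [-0.9, 1.7, 4.5]
gripper_width: 0.0007
gripper_force: 2.3
```

Emit:
{"op": "step_arm", "data": {"plan": [[0,0,0.008,0,0],[0,0,0.016,0,0],[0,0,0.016,0,0],[0,0,0.016,0,0]]}}

```text
time_s: 11.43
tcp_pos: [0.4678, -0.2587, 0.0778]
eef_rot: [-179.9, -0.1, -86.0]
contact_force: [-11.1, 9.8, 34.0]
gripper_width: 0.0005
gripper_force: 16.8
```

34 N with little travel. I'll back off in small steps and read the force against height to tell spring from stop.

Emit:
{"op": "step_arm", "data": {"plan": [[0,0,-0.012,0,0],[0,0,-0.016,0,0],[0,0,-0.016,0,0]]}}

```text
time_s: 11.68
tcp_pos: [0.4678, -0.2586, 0.0792]
eef_rot: [-179.9, -0.0, -86.1]
contact_force: [-1.2, 1.3, 4.6]
gripper_width: 0.0008
gripper_force: 2.1
```

Emit:
{"op": "step_arm", "data": {"plan": [[0,0,-0.006,0,0],[0,0,-0.006,0,0]]}}

```text
time_s: 11.85
tcp_pos: [0.4677, -0.2587, 0.08]
eef_rot: [-180.0, -0.0, -86.1]
contact_force: [-0.2, 0.7, 4.3]
gripper_width: 0.0005
gripper_force: 1.9
```

Emit:
{"op": "step_arm", "data": {"plan": [[0,0,-0.006,0,0],[0,0,-0.006,0,0]]}}

```text
time_s: 12.02
tcp_pos: [0.4678, -0.2587, 0.0812]
eef_rot: [-180.0, -0.0, -86.1]
contact_force: [-0.5, 1.4, 2.4]
gripper_width: 0.0004
gripper_force: 1.6
```

Emit:
{"op": "step_arm", "data": {"plan": [[0,0,-0.006,0,0],[0,0,-0.006,0,0]]}}

```text
time_s: 12.18
tcp_pos: [0.4677, -0.2586, 0.0827]
eef_rot: [-180.0, -0.0, -86.1]
contact_force: [0.4, 0.3, 1.4]
gripper_width: 0.0003
gripper_force: 1.1
```

Emit:
{"op": "step_arm", "data": {"plan": [[0,0,-0.008,0,0],[0,0,-0.008,0,0]]}}

```text
time_s: 12.35
tcp_pos: [0.4675, -0.2586, 0.0846]
eef_rot: [180.0, 0.0, -86.1]
contact_force: [-0.4, 0.1, -0.7]
gripper_width: 0.0002
gripper_force: 0.0
```

Emit:
{"op": "step_arm", "data": {"plan": [[0,0,-0.01,0,0],[0,0,-0.01,0,0]]}}

```text
time_s: 12.52
tcp_pos: [0.4673, -0.2586, 0.0871]
eef_rot: [180.0, 0.0, -86.1]
contact_force: [0.3, 0.4, -0.3]
gripper_width: 0.0004
gripper_force: 0.0
```

The force follows a spring curve from 0.084 to 0.078 m, so the button went through its full 6 mm of travel. I'll rise clear and check the lever.

Emit:
{"op": "step_arm", "data": {"plan": [[0,0,-0.12,0,0],[0,0,-0.28,0,0],[0,0,-0.44,0,0],[0,0,-0.5,0,0],[0,0,-0.5,0,0],[0,0,-0.5,0,0]]}}

```text
time_s: 13.02
tcp_pos: [0.4678, -0.2586, 0.2131]
eef_rot: [-179.9, -0.0, -86.1]
contact_force: [0.0, -0.6, -0.7]
gripper_width: 0.0005
gripper_force: 0.0
```

```bash
python3 - <<'E'
from h import *
print(r.get_state()['tcp_pos'])
pair('c6',.28,-.2)
E
```

```text
[ 0.46779492 -0.25855186  0.21306045]
side origin 240 185 pred [198. 200.] 46
scene origin 264 221 pred [201. 202.] 52
```

View pics/c6.png

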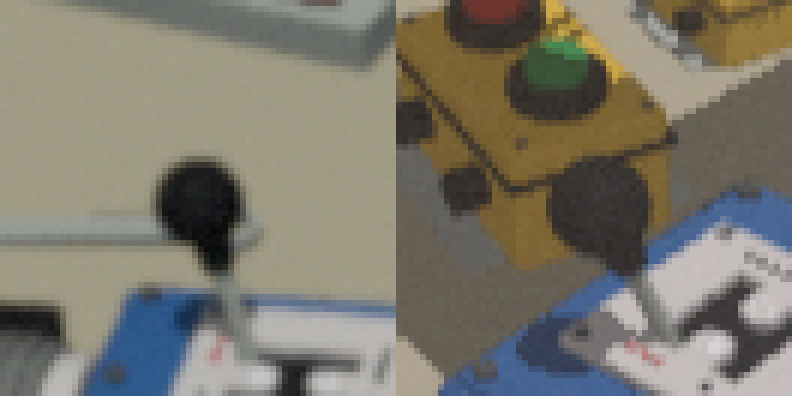

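The lever is still fully home in third, with the knob at (198,202) and (600,205). The button is released and the wrench hasn't moved.

```bash
python3 -c "
from plant import workorder
print(workorder.close_job())"
```

```text
the job is handed in; nothing more can be done
None
```

The lever is in third gear and the green start button was pressed through its full travel and released; the red stop button, bottle, beaker and wrench were not touched, and the job is handed in (the hand-in call returned no verdict).

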